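Put the desk things away in their trays

ROBOT

A 7-joint arm with a two-finger parallel gripper is mounted at the origin on the work surface. World frame = base frame: x ahead of the robot, y to its left, z up, the work surface at z = 0. Lengths are in m, angles in rad, forces in N, time in s.
With the tool pointing down it reaches from about 0.4 to 0.85 m from the base axis. Payload 6.9 kg.
Tool frame: the origin (TCP) lies midway between the tips of the shut fingers; the grasp point (between the pads) lies 19 mm behind it; z points along the fingers, y is the line along which they close (so a half turn about z gives the same grasp; the last joint's range is limited). The gripper opens to 85 mm and grips with 20 to 120 N. Pads are 22 mm wide; open, the fingers measure 114 mm over their backs; the gripper's body (76 mm by 85 mm) begins 54 mm behind the grasp point. The pads swing forward as they close: fully open they stand 13 mm farther back than shut.
Start: joints at [1.315, 0.507, -0.238, 1.5, 0.126, 1.149, -0.155], TCP at [0.221, -0.585, 0.231] pointing down, gripper open.
Joint ranges: [-3.08, 3.08], [-0.24, 2.05], [-1.43, 1.35], [0, 2.5], [-1.52, 4.66], [0.17, 1.96], [-2.89, 2.89]. Speed limits (rad/s): [2.39, 2.39, 3.14, 3.14, 3.14, 3.14, 3.14].

INTERFACE

Orientations are given as a unit quaternion [x, y, z, w].
In Python, from rig import arm gives the robot as it stands.
- The arm moves only by the tool servo_tool, never from a script. Its argument "steps" is one flat list of numbers, 6 for each row, row after row: the shift along the tool's x, y, z each as a share of 50 cm, from -1 to 1, then the turn, a rotation vector about the tool's x, y, z each as a share of 0.12 rad, from -1 to 1. A call has 1 to 12 rows; each row shifts and turns the commanded pose from where the row before left it, along the tool's axes as they then stand; what a row does not reach is not made up. A row lasts 1/8 s, in which the tool goes at most 62.5 mm and 10.7 degrees, less where a joint would pass 70% of its speed; a pose out of reach is approached as far as the arm can. A call with a number of a shift or a turn outside -1 to 1 is refused whole. A call with a gripper value outside its range is refused whole. "gripper" is the opening, from 0 (shut) to 1 (fully open), set as the call begins (left out, the last holds). The fingers move at their own pace and stop on an object; the grip force is fixed at half the most. Time passes only in rows, so rows that do not move let the fingers close. It gives the time, the measured TCP pose, the force, the opening and the grip force at its end, in the units of the state.
- arm.get_state(): the state, without advancing time (a new reading comes with each control period).
- arm.snapshot(name): name is "side" or "top"; returns a dict with "img" (384x512x3 uint8, red, green, blue), "camera_matrix" (3x3 intrinsics, pixels), "D" ([k1, k2, p1, p2, k3] as OpenCV has them; the pictures are not rectified), "rvec" (rotation vector, rad) and "tvec" (3), from world to camera coordinates, as OpenCV has them. Camera axes: x right, y down, z forward; pixel columns grow to the right and rows downward; lengths in m; the calibration is good to about 2 mm. A picture is of the moment at which its call begins. There is no depth.
- arm.close_job(): hands the job in; it is judged then, once.
The state is a dict: "time_s": time; "joints": joint angles; "qvel": joint speeds; "effort": joint torques, N m; "ee_pos": TCP position; "ee_rot": TCP orientation; "force": force on the tool from outside, world axes, zero at the start; "moment": the same for the moment, N m; "opening": opening from 0.0 (shut) to 1.0 (fully open); "grasp_force": force on a finger pad.
Only numpy, scipy, OpenCV 4.12 (cv2) and the standard library are available. Lean on these libraries where they do the work, as an engineer would, in place of code of your own. Each camera call takes 0.05 s, during which the arm holds its last target. There are 200 camera calls.

TASK

Clear the desk for the day: put the stapler, the mouse, the disk drive and the roll of tape away, each into the shallow tray whose recess has its outline, lying flat on the cork floor inside the lip (either way round). Set them down rather than dropping them, and leave the notepaper and the plant where they stand.

Things in the scene. Friction and masses are not known exactly. Their poses are not given: they have to be found in the camera images.
- stapler: Black desk stapler lying on its base, loose, 110 mm long (x), 34 mm wide (y), about 43 mm high, 0.14 to 0.28 kg. The base is 10 mm high and 34 mm wide, the steel-topped arm above it 30 mm wide with flat sides (from 23 to 39 mm high at the middle of its length). Origin: centre of the underside; x along its length, z up.
- mouse: Black computer mouse, loose, seen from above a rectangle with two fully round ends (radius 30 mm): 100 mm long (x), 60 mm wide (y), 28 to 34 mm high, flat upright sides for the lower 18 mm over the middle 40 mm of its length, 0.07 to 0.14 kg. Small grey wheel near the +x end. Origin: centre of the underside; x along its length, z up.
- drive: Portable disk drive, a bare aluminium block with slightly rounded edges and two dark lines on top, loose, 90 mm long (x), 58 mm wide (y), 24 mm high, 0.14 to 0.28 kg. Origin: centre of the underside; x along its length, z up.
- tape: Roll of grey adhesive tape lying flat, loose, a ring of 60 mm outer and 40 mm inner diameter, 24 mm high, 0.07 to 0.14 kg. Origin: centre of the underside; z is its axis, up.
- tray_long: Long narrow shallow tray for the stapler: rectangular recess 124 mm (x) by 48 mm (y). Fixed to the desk. Dark wooden lip 5 mm wide, top 8 mm above the desk; cork floor 4 mm above the desk. The recess is 7 mm larger all round than the thing it is cut for. Origin: centre of the underside, on the desk; z up, x along the long side.
- tray_oval: Shallow tray with round ends, for the mouse: recess 114 mm (x) by 74 mm (y), its ends half circles of 37 mm radius. Fixed to the desk. Dark wooden lip 5 mm wide, top 8 mm above the desk; cork floor 4 mm above the desk. The recess is 7 mm larger all round than the thing it is cut for. Origin: centre of the underside, on the desk; z up, x along the long side.
- tray_rect: Broad rectangular shallow tray for the disk drive: recess 104 mm (x) by 72 mm (y). Fixed to the desk. Dark wooden lip 5 mm wide, top 8 mm above the desk; cork floor 4 mm above the desk. The recess is 7 mm larger all round than the thing it is cut for. Origin: centre of the underside, on the desk; z up, x along the long side.
- tray_round: Circular shallow tray for the roll of tape: recess 74 mm in diameter. Fixed to the desk. Dark wooden lip 5 mm wide, top 8 mm above the desk; cork floor 4 mm above the desk. The recess is 7 mm larger all round than the thing it is cut for. Origin: centre of the underside, on the desk; z up.
- notes: Bystander: block of white notepaper, loose, 75 x 75 mm, 23 mm high, among the things to be put away. Origin: centre of the underside, z up. To be left where it is.
- plant: Bystander: small green plant in a white pot, loose, 60 mm across, about 60 mm high, among the trays. Origin: centre of the underside, z up. To be left where it is.

How it is judged:
At the end, for the whole second after the job is handed in: Each thing in the tray of its outline (stapler long, mouse round-ended, drive broad, tape circular): flat (0.05 rad), underside 1 to 6.5 mm above the desk, within 12 mm of the tray's centre, long ones within 0.25 rad of its long axis either way round, released and at rest (horizontal distance between stapler and tray_long below 0.012 m and z of stapler in the frame of tray_long between 0.001 and 0.0065 m and angle between each of stapler, mouse, drive, tape's own z axis and vertical below 0.05 rad and linear speed of each of stapler, mouse, drive, tape below 0.02 m/s and angle between the x axis of stapler and the x axis of tray_long, either way round below 0.25 rad and horizontal distance between mouse and tray_oval below 0.012 m and z of mouse in the frame of tray_oval between 0.001 and 0.0065 m and angle between the x axis of mouse and the x axis of tray_oval, either way round below 0.25 rad and horizontal distance between drive and tray_rect below 0.012 m and z of drive in the frame of tray_rect between 0.001 and 0.0065 m and angle between the x axis of drive and the x axis of tray_rect, either way round below 0.25 rad and horizontal distance between tape and tray_round below 0.012 m and z of tape in the frame of tray_round between 0.001 and 0.0065 m); the robot touches nothing.
It fails at once if a thing is dropped or thrown (out of the fingers and faster than 0.9 m/s, a fall of about 4 cm) ((linear speed of stapler above 0.9 m/s and contact force between the fingers and stapler below 0.02 N) or (linear speed of mouse above 0.9 m/s and contact force between the fingers and mouse below 0.02 N) or (linear speed of drive above 0.9 m/s and contact force between the fingers and drive below 0.02 N) or (linear speed of tape above 0.9 m/s and contact force between the fingers and tape below 0.02 N)).
It fails at once if the block of notepaper is pushed more than 3 cm or tipped over (distance of notes from where it was at the start of the episode above 0.03 m or angle between notes's own z axis and vertical above 0.4 rad).
It fails at once if the potted plant is pushed more than 3 cm or tipped over (distance of plant from where it was at the start of the episode above 0.03 m or angle between plant's own z axis and vertical above 0.4 rad).
It also fails if it takes over 112 s, if anything falls off the work surface, if the arm or the gripper's body presses on something with over 40 N, if the wrist force passes 120 N, or if a joint passes its speed limit or range.

## Working session

There is one attempt and no reset: what is moved stays moved. The work goes in short steps, Python scripts to look and compute and a tool call to move; the robot and the scene stay as the last step left them, time stands still between calls to the robot, and variables do not carry over. Pictures are saved under pics/ and viewed, at most 14 in all, crops included, and the job is handed in when it is done.

Besides the shell and the picture viewer there is one more tool, called after "Call:" in YAML: its name, and indented under it one key for each argument. servo_tool: Moves the arm, as the interface text tells. Shift numbers are shares of 50 cm and turn numbers shares of 0.12 rad, none past 1 either way. Its arguments: {"type":"object","properties":{"steps":{"type":"array","items":{"type":"number"}},"gripper":{"type":"number"}},"required":["steps"]}

```bash
mkdir -p pics; ls
python3 - <<'E'
from rig import arm
import cv2,pickle
d={n:arm.snapshot(n) for n in("top","side")}
pickle.dump(d,open("s0.pkl","wb"))
for n in d: cv2.imwrite(f"pics/{n}0.png",d[n]["img"][:,:,::-1]); print(n,d[n]["camera_matrix"],d[n]["D"],d[n]["rvec"],d[n]["tvec"])
s=arm.get_state();print(s)
E
```

```text
pics
top [[476.82800213   0.         260.92421773]
 [  0.         476.82800213 184.27626856]
 [  0.           0.           1.        ]] [-0.00575178  0.          0.          0.          0.        ] [ 2.19051237 -2.16510994  0.10888711] [0.0016882  0.52632812 1.24492422]
side [[455.55506629   0.         250.45696074]
 [  0.         455.55506629 194.3660976 ]
 [  0.           0.           1.        ]] [-0.0030533  0.         0.         0.         0.       ] [ 0.83426225 -2.36135527  1.29024925] [0.39818843 0.18873922 1.17852289]
{'time_s': 0.1, 'joints': array([ 1.31448939,  0.50825478, -0.23755573,  1.50103019,  0.1257146 ,
        1.14891031, -0.15476028]), 'qvel': array([-0.00020348, -0.00277725, -0.00039285, -0.00237809, -0.0002946 ,
        0.00126973, -0.00138109]), 'effort': array([-5.87024231e-03, -6.21834683e+01, -2.19470099e+00, -2.50203413e+01,
        1.26129342e-02,  7.74464628e-03, -3.17731769e-05]), 'ee_pos': array([ 0.22100702, -0.58413688,  0.23051775]), 'ee_rot': array([ 9.83674179e-01,  1.79956829e-01, -1.60515414e-04, -7.89367709e-04]), 'force': array([-0.35205029,  0.36788639,  0.18482308]), 'moment': array([-0.02739837, -0.00515989,  0.02556055]), 'grasp_force': 0.0, 'opening': 1.0009758507856181}
```

View pics/top0.png

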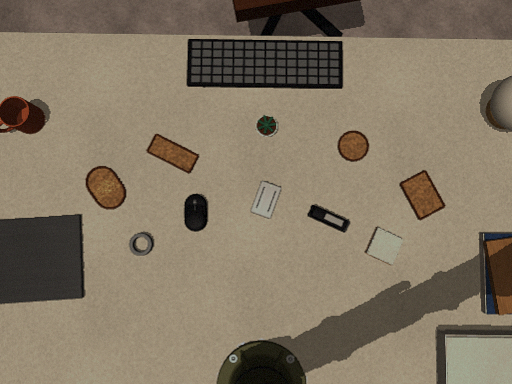

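View pics/side0.png

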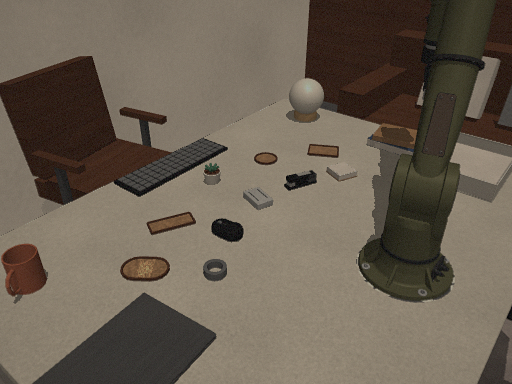

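The top view shows:
- **Trays:** oval (106,187), long (173,153), round (353,146), rect (422,194).
- **Things to put away:** tape (141,243), mouse (196,212), drive (266,199), stapler (329,218).
- **To be left alone:** plant (267,125), notes (385,245).

The side view shows the same things.

```bash
cat > h.py <<'E'
import numpy as np,cv2
def ray(s,px,z):
    px=np.asarray(px,float).reshape(-1,1,2)
    u=cv2.undistortPoints(px,s["camera_matrix"],np.asarray(s["D"])).reshape(-1,2)
    R=cv2.Rodrigues(np.asarray(s["rvec"]))[0];t=np.asarray(s["tvec"]).ravel()
    c=-R.T@t; d=np.c_[u,np.ones(len(u))]@R
    return (c+d*((z-c[2])/d[:,2])[:,None])[:,:2]
def proj(s,P): return cv2.projectPoints(np.asarray(P,float).reshape(-1,3),np.asarray(s["rvec"]),np.asarray(s["tvec"]),s["camera_matrix"],np.asarray(s["D"]))[0].reshape(-1,2)
def rect(P):
    c,(w,h),a=cv2.minAreaRect(P.astype(np.float32)*1000)
    if w<h: w,h,a=h,w,a+90
    return np.round(c,1),round(w,1),round(h,1),round((a+90)%180-90,1)
def blob(s,mask,near,z):
    cs,_=cv2.findContours(mask.astype(np.uint8),cv2.RETR_EXTERNAL,cv2.CHAIN_APPROX_NONE)
    cs=[c for c in cs if len(c)>15]
    c=min(cs,key=lambda c:np.hypot(*(c.reshape(-1,2).mean(0)-near)))
    P=ray(s,cv2.convexHull(c).reshape(-1,2),z); return P
E
python3 - <<'E'
import pickle
from h import *
d=pickle.load(open("s0.pkl","rb"));s=d["top"];im=s["img"].astype(int)
R=cv2.Rodrigues(np.asarray(s["rvec"]))[0];print("cam",-R.T@s["tvec"])
print("tcp px",proj(s,[.221,-.585,.231]),proj(d["side"],[.221,-.585,.231]),proj(s,[0,0,0]))
hsv=cv2.cvtColor(s["img"],cv2.COLOR_RGB2HSV);
print([hsv[y,x] for x,y in[(200,260),(106,187),(173,153),(266,190),(385,245),(141,233),(196,212),(329,218)]])
bg=np.median(im[150:260,90:430].reshape(-1,3),0);print(bg)
br=im.sum(2)/bg.sum()
cork=(hsv[...,1]>90)|(br<.55)
cork=cork
dark=br<.45
for n,p,z in[("oval",(106,187),.008),("long",(173,153),.008),("round",(353,146),.008),("rect",(422,194),.008)]:print(n,rect(blob(s,cork,p,z)))
for n,p,z in[("mouse",(196,212),.02),("stapler",(329,218),.03)]:print(n,rect(blob(s,dark,p,z)))
nb=cv2.absdiff(s["img"],bg.astype(np.uint8)[None,None].repeat(384,0).repeat(512,1)).max(2)
lowsat=(hsv[...,1]<28)|(br<.5)
for n,p,z in[("drive",(266,199),.024),("notes",(385,245),.023),("tape",(141,243),.024),("plant",(267,125),.05)]:print(n,rect(blob(s,lowsat,p,z)))
v=im.copy().astype(np.uint8);v[lowsat]=(255,0,0);v[cork]=(0,255,0);v[dark]=(0,0,255)
v=np.hstack([v[100:275,70:460]]);cv2.imwrite("pics/m.png",cv2.resize(np.vstack([v[:,:,::-1],s["img"][100:275,70:460,::-1]]),None,fx=1.7,fy=1.7,interpolation=0))
E
```

```text
cam [0.40936116 0.01693009 1.28802068]
tcp px [[531.41651309 317.93251638]] [[424.53459001  98.69876402]] [[261.57016349 385.66199384]]
[array([ 20,  63, 154], dtype=uint8), array([ 14, 150, 131], dtype=uint8), array([ 14, 161, 119], dtype=uint8), array([ 16,  34, 156], dtype=uint8), array([ 30,  29, 158], dtype=uint8), array([30,  9, 56], dtype=uint8), array([  0, 255,   2], dtype=uint8), array([ 17,  36, 135], dtype=uint8)]
[155. 141. 118.]
oval (array([514.9, 426. ]), 125.1, 87.6, 35.5)
long (array([609.6, 248.7]), 135.1, 58.2, 64.0)
round (array([ 635.5, -241.7]), 82.6, 82.1, 0.7)
rect (array([ 505. , -427.4]), 115.4, 83.5, 28.2)
mouse (array([450.9, 180.6]), 95.6, 61.0, 1.2)
stapler (array([ 439. , -171.4]), 109.4, 35.9, 66.8)
drive (array([474.2,  -0.7]), 56.2, 52.7, -19.9)
notes (array([ 383.1, -285.6]), 73.5, 6.1, -24.5)
tape (array([360.2, 335.1]), 54.2, 29.0, 28.4)
plant (array([681.1,  -2.3]), 53.6, 50.1, 0.5)
```

View pics/m.png

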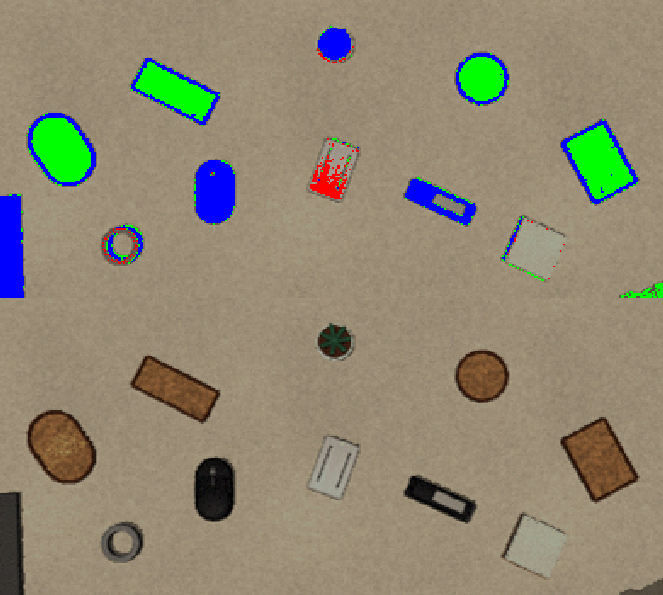

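Masks fit the trays, mouse and stapler. Drive and tape are low in contrast, so I enlarge them.

Run:
```python
import pickle
from h import *
s=pickle.load(open("s0.pkl","rb"))["top"];g=s["img"]
def crop(x,y):
    c=cv2.resize(g[y:y+50,x:x+50,::-1],None,fx=8,fy=8,interpolation=0)
    c=cv2.convertScaleAbs(c,alpha=1.5,beta=-40)
    for k in range(0,50,10): cv2.putText(c,str(x+k),(k*8,10),0,.4,(0,255,255));cv2.putText(c,str(y+k),(0,k*8+4),0,.4,(0,255,255));c[k*8,::6]=(0,255,255);c[::6,k*8]=(0,255,255)
    return c
cv2.imwrite("pics/z.png",np.hstack([crop(242,175),crop(117,219)]))
```

```text
(no output)
```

View pics/z.png

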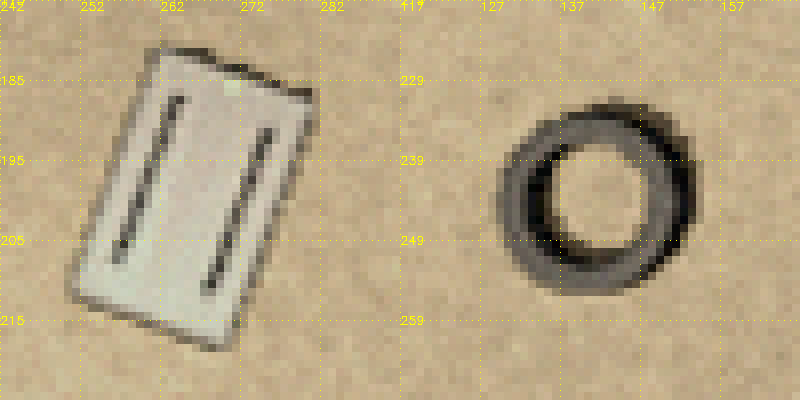

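Drive top corners are near (261.3,181.2), (280.5,187.5), (270,218) and (250.7,211.2). The top ring of the tape is centred near (140.4,243.8).

```bash
cat > plan.py <<'E'
# plan.py x y z phi_deg nrows : rows (tool axes, shares) from the present pose to the target, straight
import sys,numpy as np
from scipy.spatial.transform import Rotation as R
from rig import arm
def go(x,y,z,phi,n):
    s=arm.get_state();p=np.array(s["ee_pos"]);r=R.from_quat(s["ee_rot"])
    f=np.radians(phi)/2;rt=R.from_quat([np.cos(f),np.sin(f),0,0]);T=np.array([x,y,z])
    print("t",round(s["time_s"],2),"pos",p.round(4),"phi",round(np.degrees(np.arctan2(*r.as_matrix()[[1,0],[0,0]])),1),"q",np.round(s["joints"],2))
    for k in range(n):
        d=r.inv().apply((T-p)/(n-k))/.5
        w=(r.inv()*rt).as_rotvec()/(n-k)/.12
        d=d.round(3);w=w.round(2)
        p=p+r.apply(d*.5);r=r*R.from_rotvec(w*.12)
        print(", ".join(f"{v:g}" for v in [*d,*w])+",")
if __name__=="__main__": a=list(map(float,sys.argv[1:])); go(*a[:4],int(a[4]))
E
python3 - <<'E'
import pickle
from h import *
s=pickle.load(open("s0.pkl","rb"))["top"]
P=ray(s,[(261.3,181.2),(280.5,187.5),(270,218),(250.7,211.2)],.024)
print("drive",rect(P),P.mean(0));print("tape",ray(s,[(140.4,243.8)],.024))
im=s["img"].astype(int);dark=im.sum(2)<.45*414
for z in(.01,.03):print("stapler",rect(blob(s,dark,(329,218),z)))
for z in(.01,.02):print("mouse",rect(blob(s,dark,(196,212),z)))
E
python3 plan.py .439 -.171 .15 66.8 10
```

```text
drive (array([486.2,  -5.1]), 85.7, 54.1, -18.5) [ 0.48605467 -0.0051398 ]
tape [[0.36541678 0.32273836]]
stapler (array([ 439.5, -174.4]), 111.1, 36.5, 66.8)
stapler (array([ 439. , -171.4]), 109.4, 35.9, 66.8)
mouse (array([451.2, 181.9]), 96.4, 61.5, 1.2)
mouse (array([450.9, 180.6]), 95.6, 61.0, 1.2)
t 0.1 pos [ 0.221  -0.5841  0.2305] phi 20.7 q [ 1.31  0.51 -0.24  1.5   0.13  1.15 -0.15]
0.07, -0.062, 0.016, -0, -0, -0.67,
0.075, -0.056, 0.016, -0, -0, -0.67,
0.079, -0.05, 0.016, -0, -0, -0.67,
0.083, -0.043, 0.016, -0, -0, -0.67,
0.086, -0.037, 0.016, -0, -0, -0.67,
0.089, -0.029, 0.016, -0, -0, -0.67,
0.09, -0.022, 0.017, -0, -0, -0.67,
0.092, -0.015, 0.016, -0, -0, -0.67,
0.093, -0.008, 0.017, -0.01, -0, -0.67,
0.094, 0, 0.016, 0, -0.01, -0.67,
```

Call:
servo_tool:
  steps: [0.07, -0.062, 0.016, 0, 0, -0.67, 0.075, -0.056, 0.016, 0, 0, -0.67, 0.079, -0.05, 0.016, 0, 0, -0.67, 0.083, -0.043, 0.016, 0, 0, -0.67, 0.086, -0.037, 0.016, 0, 0, -0.67, 0.089, -0.029, 0.016, 0, 0, -0.67, 0.09, -0.022, 0.017, 0, 0, -0.67, 0.092, -0.015, 0.016, 0, 0, -0.67, 0.093, -0.008, 0.017, 0, 0, -0.67, 0.094, 0, 0.016, 0, 0, -0.67, 0, 0, 0, 0, 0, 0, 0, 0, 0, 0, 0, 0]
  gripper: 1

```text
time_s: 1.6
ee_pos: [0.4388, -0.1717, 0.1501]
ee_rot: [0.835, 0.55, -0.0, -0.0]
force: [-0.5, 0.2, 0.4]
opening: 1.002
grasp_force: 0.0
```

```bash
python3 plan.py .439 -.172 .012 66.8 4
```

```text
t 1.6 pos [ 0.4388 -0.1717  0.1501] phi 66.8 q [ 0.69  0.4  -0.52  2.01  0.27  0.81 -0.38]
-0, 0, 0.069, -0, 0, -0,
-0, 0, 0.069, -0, 0, -0,
-0, 0, 0.069, -0, 0, -0,
-0, 0.001, 0.069, -0.01, 0, -0,
```

Call:
servo_tool:
  steps: [0, 0, 0.09, 0, 0, 0, 0, 0, 0.09, 0, 0, 0, 0, 0, 0.06, 0, 0, 0, 0, 0, 0.024, 0, 0, 0, 0, 0, 0.01, 0, 0, 0, 0, 0, 0, 0, 0, 0]

```text
time_s: 2.35
ee_pos: [0.4396, -0.1718, 0.0139]
ee_rot: [0.835, 0.55, 0.0, 0.0]
force: [-0.8, -0.5, -0.1]
opening: 1.0
grasp_force: 0.0
```

Call:
servo_tool:
  steps: [0, 0, 0, 0, 0, 0, 0, 0, 0, 0, 0, 0, 0, 0, 0, 0, 0, 0, 0, 0, 0, 0, 0, 0, 0, 0, 0, 0, 0, 0, 0, 0, 0, 0, 0, 0, 0, 0, 0, 0, 0, 0, 0, 0, 0, 0, 0, 0]
  gripper: 0

```text
time_s: 3.35
ee_pos: [0.4396, -0.1714, 0.0139]
ee_rot: [0.835, 0.55, 0.0, 0.0]
force: [-1.2, -0.4, 7.2]
opening: 0.34
grasp_force: 59.4
```

Call:
servo_tool:
  steps: [0, 0, -0.02, 0, 0, 0, 0, 0, -0.04, 0, 0, 0, 0, 0, -0.08, 0, 0, 0, 0, 0, -0.09, 0, 0, 0, 0, 0, -0.04, 0, 0, 0]

```text
time_s: 3.98
ee_pos: [0.4398, -0.1713, 0.151]
ee_rot: [0.835, 0.55, 0.001, 0.001]
force: [1.5, -0.6, -2.3]
opening: 0.334
grasp_force: 59.7
```

```bash
python3 plan.py .6096 .2487 .15 64 10
```

```text
t 3.98 pos [ 0.4398 -0.1713  0.151 ] phi 66.8 q [ 0.71  0.4  -0.53  2.01  0.28  0.81 -0.39]
0.091, -0.002, 0, 0, -0, 0.04,
0.091, -0.002, 0, 0, -0, 0.04,
0.09, -0.003, 0, 0, -0, 0.04,
0.09, -0.003, 0, 0, -0, 0.04,
0.091, -0.004, 0, 0, -0, 0.04,
0.09, -0.004, 0, 0, -0, 0.04,
0.091, -0.004, 0.001, 0.01, -0, 0.04,
0.09, -0.005, 0, 0, -0, 0.04,
0.091, -0.005, 0.001, 0.01, -0, 0.04,
0.09, -0.006, 0, 0, -0, 0.05,
```

Call:
servo_tool:
  steps: [0.05, -0.001, 0, 0, 0, 0.04, 0.091, -0.002, 0, 0, 0, 0.04, 0.091, -0.003, 0, 0, 0, 0.04, 0.091, -0.003, 0, 0, 0, 0.04, 0.091, -0.004, 0, 0, 0, 0.04, 0.091, -0.004, 0, 0, 0, 0.04, 0.091, -0.004, 0, 0, 0, 0.04, 0.091, -0.005, 0, 0, 0, 0.04, 0.091, -0.005, 0, 0, 0, 0.04, 0.091, -0.005, 0, 0, 0, 0.05, 0.04, -0.003, 0, 0, 0, 0, 0, 0, 0, 0, 0, 0]

```text
time_s: 5.48
ee_pos: [0.6098, 0.2523, 0.1482]
ee_rot: [0.847, 0.531, -0.0, -0.001]
force: [-0.0, -0.5, -1.3]
opening: 0.339
grasp_force: 59.7
```

```bash
python3 plan.py .6096 .2487 .018 64 4
python3 - <<'E'
from rig import arm
import cv2,numpy as np
a=[arm.snapshot(n)["img"] for n in("top","side")]
cv2.imwrite("pics/a.png",np.hstack([a[0][60:280,60:350],a[1][60:280,80:370]])[:,:,::-1])
E
```

```text
t 5.47 pos [0.6098 0.2523 0.1482] phi 64.1 q [-0.15  0.66 -0.49  1.51  0.34  1.06 -1.17]
-0.002, 0.001, 0.065, -0, -0, 0,
-0.002, 0.001, 0.065, -0, -0, 0.01,
-0.001, 0.001, 0.065, -0.01, -0, 0,
-0.002, 0, 0.065, -0, -0.01, 0.01,
```

View pics/a.png

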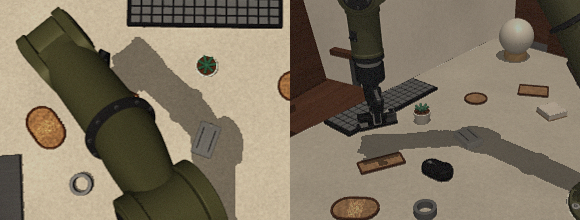

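The side crop shows the stapler held level at (375,118), and the notes and plant have not moved. I lower it now.

Call:
servo_tool:
  steps: [-0.003, 0.001, 0.07, 0, 0, 0, -0.004, 0.001, 0.09, 0, 0, 0, 0, 0, 0.05, 0, 0, 0, 0, 0, 0.02, 0, 0, 0, 0, 0, 0.014, 0, 0, 0, 0, 0, 0.01, 0, 0, 0, 0, 0, 0.005, 0, 0, 0, 0, 0, 0, 0, 0, 0]

```text
time_s: 6.58
ee_pos: [0.61, 0.2467, 0.0191]
ee_rot: [0.848, 0.53, 0.0, 0.0]
force: [0.2, 0.9, -1.2]
opening: 0.339
grasp_force: 59.6
```

Call:
servo_tool:
  steps: [0.002, 0, 0.002, 0, 0, 0, 0.002, 0, 0.002, 0, 0, 0, 0, 0, 0, 0, 0, 0]

```text
time_s: 6.95
ee_pos: [0.6107, 0.2478, 0.018]
ee_rot: [0.848, 0.53, -0.0, 0.001]
force: [-3.4, -3.2, 8.3]
opening: 0.339
grasp_force: 60.9
```

Contact. Release gently (fingers lift as they open), then rise.

Call:
servo_tool:
  steps: [0, 0, 0, 0, 0, 0, 0, 0, 0, 0, 0, 0, 0, 0, 0, 0, 0, 0, 0, 0, 0, 0, 0, 0]
  gripper: 0.75

```text
time_s: 7.45
ee_pos: [0.6107, 0.2485, 0.0167]
ee_rot: [0.848, 0.53, -0.0, -0.0]
force: [0.4, -0.0, 0.2]
opening: 0.757
grasp_force: 0.0
```

Call:
servo_tool:
  steps: [0, 0, -0.03, 0, 0, 0, 0, 0, -0.07, 0, 0, 0, 0, 0, -0.09, 0, 0, 0, 0, 0, -0.09, 0, 0, 0, 0, 0, -0.02, 0, 0, 0]
  gripper: 1

```text
time_s: 8.07
ee_pos: [0.6121, 0.2496, 0.1716]
ee_rot: [0.848, 0.53, 0.003, 0.0]
force: [0.0, -0.7, -0.6]
opening: 0.998
grasp_force: 0.0
```

```bash
python3 plan.py .4515 .181 .15 1.2 9
```

```text
t 8.07 pos [0.6121 0.2496 0.1716] phi 64.0 q [-0.14  0.64 -0.5   1.49  0.33  1.1  -1.16]
-0.029, -0.025, 0.005, 0, -0.01, 1.01,
-0.032, -0.022, 0.005, 0, -0.01, 1.02,
-0.035, -0.018, 0.004, 0, -0.01, 1.01,
-0.037, -0.013, 0.005, 0, -0.01, 1.02,
-0.038, -0.009, 0.005, 0, -0, 1.01,
-0.038, -0.004, 0.004, 0, -0.01, 1.02,
-0.039, 0.001, 0.005, 0, -0, 1.01,
-0.038, 0.005, 0.005, 0.01, -0.01, 1.02,
-0.038, 0.011, 0.004, 0, -0, 1.01,
```

Call:
servo_tool:
  steps: [-0.029, -0.025, 0.005, 0, 0, 1, -0.032, -0.022, 0.005, 0, 0, 1, -0.035, -0.018, 0.004, 0, 0, 1, -0.037, -0.013, 0.005, 0, 0, 1, -0.038, -0.009, 0.005, 0, 0, 1, -0.038, -0.004, 0.004, 0, 0, 1, -0.039, 0.001, 0.005, 0, 0, 1, -0.038, 0.005, 0.005, 0, 0, 1, -0.038, 0.011, 0.004, 0, 0, 1, 0, 0, 0, 0, 0, 0.13, 0, 0, 0, 0, 0, 0]

```text
time_s: 9.45
ee_pos: [0.4512, 0.1789, 0.1461]
ee_rot: [1.0, 0.012, 0.001, -0.0]
force: [-0.2, -0.9, -0.8]
opening: 0.998
grasp_force: 0.0
```

```bash
python3 plan.py .4515 .181 .0 1.2 1
```

```text
t 9.45 pos [0.4512 0.1789 0.1461] phi 1.3 q [-0.27  0.39 -0.22  1.98  0.12  0.78 -2.11]
0, -0.004, 0.292, -0, -0.01, 0.02,
```

Call:
servo_tool:
  steps: [0, -0.004, 0.08, 0, 0, 0, 0, 0, 0.09, 0, 0, 0, 0, 0, 0.07, 0, 0, 0, 0, 0, 0.03, 0, 0, 0, 0, 0, 0.014, 0, 0, 0, 0, 0, 0.006, 0, 0, 0, 0, 0, 0, 0, 0, 0]

```text
time_s: 10.32
ee_pos: [0.4509, 0.1807, 0.0012]
ee_rot: [1.0, 0.011, 0.0, -0.0]
force: [-0.1, -0.1, -0.3]
opening: 1.0
grasp_force: 0.0
```

Call:
servo_tool:
  steps: [0, 0, 0, 0, 0, 0, 0, 0, 0, 0, 0, 0, 0, 0, 0, 0, 0, 0, 0, 0, 0, 0, 0, 0, 0, 0, 0, 0, 0, 0]
  gripper: 0

```text
time_s: 10.95
ee_pos: [0.4508, 0.1806, 0.0017]
ee_rot: [1.0, 0.011, 0.001, -0.0]
force: [-1.0, -0.7, 7.0]
opening: 0.691
grasp_force: 64.3
```

```bash
python3 plan.py .5149 .426 .13 35.5 8
```

```text
t 10.95 pos [0.4508 0.1806 0.0017] phi 1.2 q [-0.34  0.62 -0.14  2.12  0.21  0.41 -2.2 ]
0.017, -0.061, -0.032, 0, -0, -0.62,
0.022, -0.06, -0.032, 0, -0, -0.62,
0.026, -0.058, -0.032, 0, -0, -0.62,
0.031, -0.056, -0.032, 0, -0, -0.63,
0.034, -0.053, -0.032, 0, -0, -0.62,
0.039, -0.05, -0.032, 0, -0, -0.63,
0.042, -0.047, -0.032, 0, -0.01, -0.62,
0.045, -0.044, -0.032, 0, -0, -0.63,
```

Call:
servo_tool:
  steps: [0, 0, -0.02, 0, 0, 0, 0, 0, -0.06, 0, 0, 0, 0, 0, -0.09, 0, 0, 0, 0.017, -0.061, -0.06, 0, 0, -0.62, 0.022, -0.06, -0.02, 0, 0, -0.62, 0.026, -0.058, 0, 0, 0, -0.62, 0.031, -0.056, 0, 0, 0, -0.62, 0.034, -0.053, 0, 0, 0, -0.63, 0.039, -0.05, 0, 0, 0, -0.63, 0.042, -0.047, 0, 0, 0, -0.63, 0.045, -0.044, 0, 0, 0, -0.63, 0, 0, 0, 0, 0, 0]

```text
time_s: 12.45
ee_pos: [0.5138, 0.4283, 0.126]
ee_rot: [0.952, 0.307, -0.0, -0.001]
force: [-1.1, -0.2, -1.4]
opening: 0.69
grasp_force: 64.6
```

```bash
python3 plan.py .5149 .426 .0065 35.5 1
```

```text
t 12.45 pos [0.5138 0.4283 0.126 ] phi 35.8 q [-0.52  0.68 -0.37  1.51  0.27  1.   -1.91]
-0.001, 0.005, 0.239, -0.02, -0, 0.04,
```

Call:
servo_tool:
  steps: [-0.001, 0.004, 0.06, 0, 0, 0.04, 0, 0, 0.08, 0, 0, 0, 0, 0, 0.05, 0, 0, 0, 0, 0, 0.024, 0, 0, 0, 0, 0, 0.014, 0, 0, 0, 0, 0, 0.008, 0, 0, 0, 0, 0, 0, 0, 0, 0]

```text
time_s: 13.32
ee_pos: [0.5157, 0.424, 0.0084]
ee_rot: [0.953, 0.303, 0.0, -0.0]
force: [0.2, 0.1, -0.9]
opening: 0.687
grasp_force: 64.6
```

Call:
servo_tool:
  steps: [0, -0.003, 0.003, 0, 0, 0, 0, 0, 0.002, 0, 0, 0, 0, 0, 0, 0, 0, 0]

```text
time_s: 13.7
ee_pos: [0.5146, 0.4255, 0.0059]
ee_rot: [0.953, 0.303, 0.0, -0.0]
force: [-1.8, -0.4, 3.5]
opening: 0.691
grasp_force: 65.1
```

Call:
servo_tool:
  steps: [0, 0, 0, 0, 0, 0, 0, 0, 0, 0, 0, 0, 0, 0, 0, 0, 0, 0, 0, 0, 0, 0, 0, 0]
  gripper: 1

```text
time_s: 14.2
ee_pos: [0.5146, 0.425, 0.0052]
ee_rot: [0.953, 0.303, -0.0, 0.0]
force: [0.1, -0.0, 0.0]
opening: 0.997
grasp_force: 0.0
```

Call:
servo_tool:
  steps: [0, 0, -0.04, 0, 0, 0, 0, 0, -0.08, 0, 0, 0, 0, 0, -0.09, 0, 0, 0, 0, 0, -0.06, 0, 0, 0, 0, 0, 0, 0, 0, 0]

```text
time_s: 14.82
ee_pos: [0.5158, 0.4265, 0.1449]
ee_rot: [0.953, 0.303, 0.003, -0.001]
force: [0.0, 0.4, -0.3]
opening: 1.0
grasp_force: 0.0
```

```bash
python3 plan.py .3654 .3227 .13 35.5 4
```

```text
t 14.82 pos [0.5158 0.4265 0.1449] phi 35.3 q [-0.51  0.66 -0.38  1.5   0.27  1.03 -1.91]
-0.091, -0.001, 0.007, -0, -0.01, -0.01,
-0.092, -0.001, 0.007, -0, -0.02, -0.01,
-0.091, -0.001, 0.007, -0, -0.01, -0,
-0.092, -0.002, 0.007, -0.01, -0.02, -0.01,
```

Call:
servo_tool:
  steps: [-0.06, -0.001, 0, 0, 0, 0, -0.091, -0.001, 0.007, 0, 0, 0, -0.091, -0.001, 0.007, 0, 0, 0, -0.08, -0.001, 0.007, 0, 0, 0, -0.044, -0.001, 0.007, 0, 0, 0, 0, 0, 0, 0, 0, 0]

```text
time_s: 15.58
ee_pos: [0.3625, 0.3201, 0.1263]
ee_rot: [0.953, 0.304, -0.001, 0.001]
force: [-0.6, -0.1, 0.6]
opening: 1.001
grasp_force: 0.0
```

```bash
python3 plan.py .3654 .3227 .001 35.5 1
```

```text
t 15.57 pos [0.3625 0.3201 0.1263] phi 35.3 q [-0.49  0.43 -0.4   2.01  0.24  0.75 -1.99]
0.008, -0.001, 0.251, 0.01, 0.01, -0.02,
```

Call:
servo_tool:
  steps: [0.006, -0.001, 0.08, 0, 0, 0, 0, 0, 0.09, 0, 0, 0, 0, 0, 0.045, 0, 0, 0, 0, 0, 0.02, 0, 0, 0, 0, 0, 0.01, 0, 0, 0, 0, 0, 0.005, 0, 0, 0, 0, 0, 0, 0, 0, 0]

```text
time_s: 16.45
ee_pos: [0.3664, 0.3237, 0.0019]
ee_rot: [0.953, 0.303, 0.001, -0.0]
force: [0.6, -0.1, -0.3]
opening: 1.001
grasp_force: 0.0
```

Call:
servo_tool:
  steps: [0, 0, 0, 0, 0, 0, 0, 0, 0, 0, 0, 0, 0, 0, 0, 0, 0, 0, 0, 0, 0, 0, 0, 0, 0, 0, 0, 0, 0, 0]
  gripper: 0

```text
time_s: 17.08
ee_pos: [0.3662, 0.3236, 0.0021]
ee_rot: [0.953, 0.303, 0.001, -0.0]
force: [-1.7, -0.7, 8.1]
opening: 0.668
grasp_force: 63.8
```

Call:
servo_tool:
  steps: [0, 0, -0.02, 0, 0, 0, 0, 0, -0.06, 0, 0, 0, 0, 0, -0.09, 0, 0, 0, 0, 0, -0.08, 0, 0, 0, 0, 0, -0.04, 0, 0, 0, 0, 0, 0, 0, 0, 0]

```text
time_s: 17.82
ee_pos: [0.3666, 0.3239, 0.148]
ee_rot: [0.953, 0.303, 0.002, -0.001]
force: [0.5, -0.8, -2.3]
opening: 0.669
grasp_force: 64.6
```

```bash
python3 plan.py .6355 -.2417 .145 35.5 12;  python3 - <<'E'
from rig import arm
import cv2,numpy as np
a=[arm.snapshot(n)["img"] for n in("top","side")]
cv2.imwrite("pics/b.png",np.hstack([a[0][60:280,60:350],a[1][100:320,80:370]])[:,:,::-1])
E
```

```text
t 17.82 pos [0.3666 0.3239 0.148 ] phi 35.3 q [-0.47  0.41 -0.43  1.97  0.23  0.81 -1.98]
-0.018, 0.103, 0, -0, -0, -0,
-0.018, 0.103, 0, -0, -0, -0,
-0.018, 0.103, 0.001, -0, -0, -0,
-0.018, 0.103, 0, -0, -0, -0,
-0.018, 0.103, 0.001, -0, -0, -0,
-0.018, 0.103, 0, -0, -0, -0,
-0.018, 0.103, 0.001, -0, -0, -0.01,
-0.018, 0.103, 0, -0, -0.01, -0,
-0.018, 0.103, 0.001, -0, -0, -0.01,
-0.018, 0.102, 0, -0, -0.01, -0,
-0.018, 0.102, 0.001, -0, -0, -0.01,
-0.017, 0.103, 0, -0, -0.01, -0,
```

View pics/b.png

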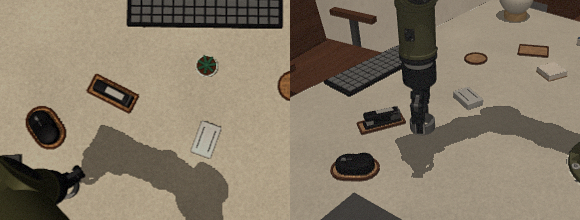

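Stapler and mouse lie in their trays. The tape seems held, but the 0.668 opening is a little low, so I check it at higher zoom.

Run:
```python
from rig import arm
import cv2,numpy as np
from h import *
s=arm.snapshot("side");t=arm.snapshot("top")
p=proj(s,[.3666,.3239,.16])[0];q=proj(t,[.3666,.3239,.16])[0];print(p,q)
f=lambda g,p:cv2.resize(g[int(p[1])-25:int(p[1])+25,int(p[0])-25:int(p[0])+25,::-1],None,fx=8,fy=8)
cv2.imwrite("pics/c.png",cv2.convertScaleAbs(np.hstack([f(s["img"],p),f(t["img"],q)]),alpha=2))
```

```text
[211.89807666 222.53900754] [125.80192143 245.156035  ]
```

View pics/c.png

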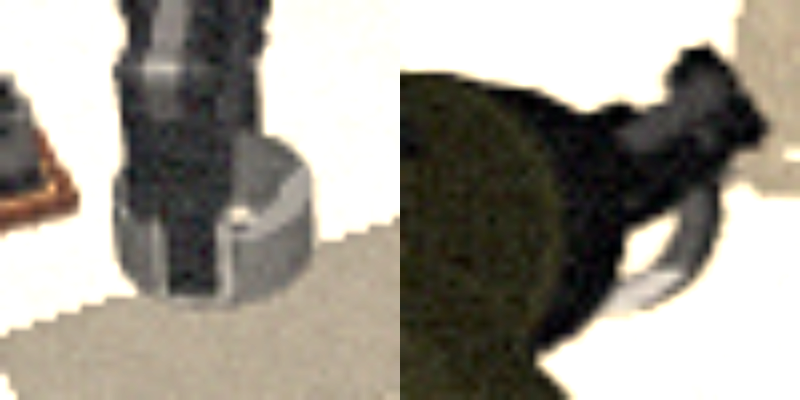

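The tape is held level, with its centre about 6 mm behind the TCP along tool x. I allow for that when placing.

Call:
servo_tool:
  steps: [-0.01, 0.06, 0, 0, 0, 0, -0.018, 0.107, 0, 0, 0, 0, -0.018, 0.107, 0, 0, 0, 0, -0.018, 0.107, 0, 0, 0, 0, -0.018, 0.107, 0, 0, 0, 0, -0.018, 0.107, 0, 0, 0, 0, -0.018, 0.107, 0, 0, 0, 0, -0.018, 0.107, 0, 0, 0, 0, -0.018, 0.107, 0, 0, 0, 0, -0.018, 0.107, 0, 0, 0, 0, -0.018, 0.107, 0, 0, 0, 0, -0.014, 0.1, 0, 0, 0, 0]

```text
time_s: 19.52
ee_pos: [0.638, -0.2392, 0.1445]
ee_rot: [0.953, 0.303, -0.001, -0.001]
force: [0.8, 0.3, -1.3]
opening: 0.67
grasp_force: 64.6
```

Call:
servo_tool:
  steps: [0, 0, 0.03, 0, 0, 0, 0, 0, 0, 0, 0, 0]

```text
time_s: 19.77
ee_pos: [0.6365, -0.2362, 0.1282]
ee_rot: [0.953, 0.303, -0.002, -0.002]
force: [-0.4, 1.0, -1.4]
opening: 0.667
grasp_force: 64.6
```

```bash
python3 plan.py .6395 -.2385 .007 35.5 1
python3 - <<'E'
from rig import arm
from h import *
s=arm.snapshot("side");t=arm.snapshot("top");e=np.array(arm.get_state()["ee_pos"])+[0,0,.01]
p=proj(s,e)[0];q=proj(t,e)[0];print(p,q)
f=lambda g,p:cv2.resize(g[int(p[1])-25:int(p[1])+25,int(p[0])-25:int(p[0])+25,::-1],None,fx=8,fy=8)
cv2.imwrite("pics/d.png",cv2.convertScaleAbs(np.hstack([f(s["img"],p),f(t["img"],q)]),alpha=2))
E
```

```text
t 19.77 pos [ 0.6365 -0.2362  0.1282] phi 35.3 q [ 0.51  0.69 -0.35  1.47  0.26  1.03 -0.85]
0.003, 0.009, 0.242, -0.04, 0.02, -0.02,
[264.85599824 124.743207  ] [361.29400269 135.72435149]
```

View pics/d.png

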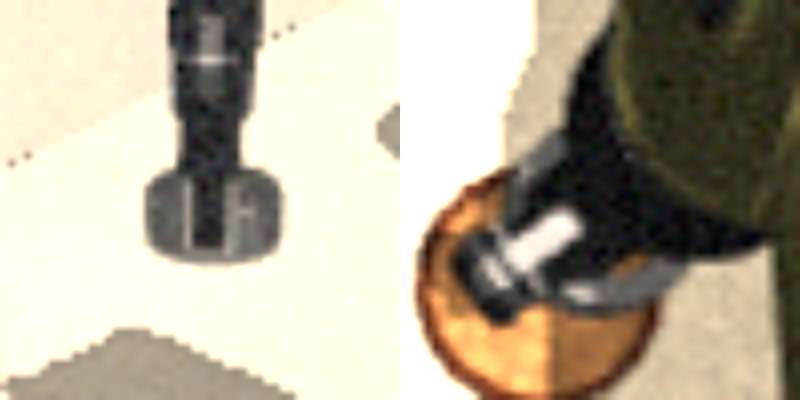

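The tape is centred to about 4 mm behind the TCP, over the round tray. I lower it.

Call:
servo_tool:
  steps: [0.002, 0.007, 0.06, 0, 0, 0, 0, 0, 0.08, 0, 0, 0, 0, 0, 0.05, 0, 0, 0, 0, 0, 0.024, 0, 0, 0, 0, 0, 0.014, 0, 0, 0, 0, 0, 0.008, 0, 0, 0, 0, 0, 0, 0, 0, 0]

```text
time_s: 20.75
ee_pos: [0.6413, -0.2397, 0.0139]
ee_rot: [0.953, 0.303, 0.0, 0.0]
force: [-0.1, 0.5, -1.8]
opening: 0.664
grasp_force: 64.7
```

```bash
python3 plan.py .6385 -.239 .006 35.5 1
```

```text
t 20.75 pos [ 0.6413 -0.2397  0.0139] phi 35.3 q [ 0.49  0.82 -0.31  1.56  0.31  0.81 -0.89]
-0.004, -0.004, 0.016, 0.01, -0, -0.03,
```

Call:
servo_tool:
  steps: [-0.004, -0.004, 0.006, 0, 0, 0, 0, 0, 0.005, 0, 0, 0, 0, 0, 0.003, 0, 0, 0, 0, 0, 0.001, 0, 0, 0, 0, 0, 0, 0, 0, 0]

```text
time_s: 21.38
ee_pos: [0.6381, -0.2392, 0.0062]
ee_rot: [0.953, 0.303, -0.0, 0.0]
force: [-2.7, 0.7, 4.7]
opening: 0.666
grasp_force: 65.2
```

Call:
servo_tool:
  steps: [0, 0, 0, 0, 0, 0, 0, 0, 0, 0, 0, 0, 0, 0, 0, 0, 0, 0, 0, 0, 0, 0, 0, 0]
  gripper: 1

```text
time_s: 21.88
ee_pos: [0.6382, -0.2391, 0.0057]
ee_rot: [0.953, 0.303, 0.0, -0.0]
force: [0.4, -0.2, 0.1]
opening: 0.998
grasp_force: 0.0
```

Call:
servo_tool:
  steps: [0, 0, -0.04, 0, 0, 0, 0, 0, -0.08, 0, 0, 0, 0, 0, -0.09, 0, 0, 0, 0, 0, -0.06, 0, 0, 0, 0, 0, 0, 0, 0, 0]

```text
time_s: 22.5
ee_pos: [0.6401, -0.2395, 0.1456]
ee_rot: [0.953, 0.303, 0.003, 0.002]
force: [0.8, -0.8, 0.3]
opening: 1.001
grasp_force: 0.0
```

```bash
python3 plan.py .486 -.005 .13 -18.5 8
```

```text
t 22.5 pos [ 0.6401 -0.2395  0.1456] phi 35.3 q [ 0.52  0.67 -0.36  1.45  0.25  1.05 -0.84]
0.002, -0.07, 0.004, 0, -0.01, 0.98,
-0.006, -0.07, 0.003, 0, -0.01, 0.98,
-0.014, -0.069, 0.004, 0, -0.01, 0.98,
-0.022, -0.067, 0.003, 0.01, -0.01, 0.98,
-0.029, -0.064, 0.004, 0.01, -0, 0.98,
-0.037, -0.059, 0.004, 0, -0.01, 0.97,
-0.043, -0.055, 0.004, 0.01, -0, 0.98,
-0.05, -0.05, 0.003, 0, -0.01, 0.97,
```

Call:
servo_tool:
  steps: [0.002, -0.07, 0.004, 0, 0, 0.98, -0.006, -0.07, 0.003, 0, 0, 0.98, -0.014, -0.069, 0.004, 0, 0, 0.98, -0.022, -0.067, 0.003, 0, 0, 0.98, -0.029, -0.064, 0.004, 0, 0, 0.98, -0.037, -0.059, 0.004, 0, 0, 0.98, -0.043, -0.055, 0.004, 0, 0, 0.98, -0.05, -0.05, 0.003, 0, 0, 0.98, 0, 0, 0, 0, 0, 0, 0, 0, 0, 0, 0, 0]

```text
time_s: 23.75
ee_pos: [0.4845, -0.0048, 0.1265]
ee_rot: [0.987, -0.161, 0.0, 0.0]
force: [0.8, -0.4, 0.9]
opening: 1.001
grasp_force: 0.0
```

```bash
python3 plan.py .486 -.005 .001 -18.5 1
```

```text
t 23.75 pos [ 0.4845 -0.0048  0.1265] phi -18.5 q [ 0.04  0.41 -0.11  2.01  0.07  0.72 -2.01]
0.003, -0.001, 0.251, 0, -0.01, -0,
```

Call:
servo_tool:
  steps: [0.002, 0, 0.08, 0, 0, 0, 0, 0, 0.09, 0, 0, 0, 0, 0, 0.045, 0, 0, 0, 0, 0, 0.02, 0, 0, 0, 0, 0, 0.01, 0, 0, 0, 0, 0, 0.005, 0, 0, 0, 0, 0, 0, 0, 0, 0]

```text
time_s: 24.62
ee_pos: [0.4855, -0.0048, 0.0018]
ee_rot: [0.987, -0.162, 0.001, -0.0]
force: [0.2, -0.5, -0.0]
opening: 1.003
grasp_force: 0.0
```

Call:
servo_tool:
  steps: [0, 0, 0, 0, 0, 0, 0, 0, 0, 0, 0, 0, 0, 0, 0, 0, 0, 0, 0, 0, 0, 0, 0, 0, 0, 0, 0, 0, 0, 0]
  gripper: 0

```text
time_s: 25.25
ee_pos: [0.4854, -0.0047, 0.0021]
ee_rot: [0.987, -0.162, 0.001, -0.0]
force: [-1.0, -0.1, 7.7]
opening: 0.663
grasp_force: 63.6
```

Call:
servo_tool:
  steps: [0, 0, -0.02, 0, 0, 0, 0, 0, -0.06, 0, 0, 0, 0, 0, -0.09, 0, 0, 0, 0, 0, -0.08, 0, 0, 0, 0, 0, -0.02, 0, 0, 0, 0, 0, 0, 0, 0, 0]

```text
time_s: 26.0
ee_pos: [0.4851, -0.0047, 0.1367]
ee_rot: [0.987, -0.162, 0.001, -0.0]
force: [0.0, -0.1, -2.4]
opening: 0.666
grasp_force: 64.7
```

```bash
python3 plan.py .505 -.4274 .135 28.2 10
```

```text
t 26.0 pos [ 0.4851 -0.0047  0.1367] phi -18.6 q [ 0.04  0.4  -0.12  1.99  0.07  0.75 -2.01]
0.031, 0.079, 0, 0, -0, -0.68,
0.024, 0.081, 0, 0, -0, -0.68,
0.018, 0.083, 0, 0, -0, -0.68,
0.011, 0.084, 0, 0, -0, -0.68,
0.004, 0.084, 0.001, 0, -0, -0.68,
-0.003, 0.085, 0, 0, -0, -0.68,
-0.01, 0.084, 0.001, 0, -0, -0.68,
-0.017, 0.083, 0, 0, -0, -0.68,
-0.024, 0.081, 0.001, 0, -0, -0.68,
-0.03, 0.079, 0, 0, -0.01, -0.69,
```

Call:
servo_tool:
  steps: [0.031, 0.079, 0, 0, 0, -0.68, 0.024, 0.081, 0, 0, 0, -0.68, 0.018, 0.083, 0, 0, 0, -0.68, 0.011, 0.084, 0, 0, 0, -0.68, 0.004, 0.084, 0, 0, 0, -0.68, -0.003, 0.085, 0, 0, 0, -0.68, -0.01, 0.084, 0, 0, 0, -0.68, -0.017, 0.083, 0, 0, 0, -0.68, -0.024, 0.081, 0, 0, 0, -0.68, -0.03, 0.079, 0, 0, 0, -0.69, 0, 0, 0, 0, 0, 0, 0, 0, 0, 0, 0, 0]

```text
time_s: 27.5
ee_pos: [0.5044, -0.4263, 0.1341]
ee_rot: [0.97, 0.244, -0.001, -0.002]
force: [0.2, -0.2, -0.6]
opening: 0.665
grasp_force: 64.6
```

```bash
python3 plan.py .505 -.4274 .006 28.2 1
```

```text
t 27.5 pos [ 0.5044 -0.4263  0.1341] phi 28.2 q [ 0.85  0.65 -0.31  1.52  0.22  1.   -0.61]
0, 0.003, 0.256, -0.03, 0, -0,
```

Call:
servo_tool:
  steps: [0, 0.002, 0.06, 0, 0, 0, 0, 0, 0.08, 0, 0, 0, 0, 0, 0.05, 0, 0, 0, 0, 0, 0.03, 0, 0, 0, 0, 0, 0.016, 0, 0, 0, 0, 0, 0.01, 0, 0, 0, 0, 0, 0.004, 0, 0, 0, 0, 0, 0, 0, 0, 0]

```text
time_s: 28.5
ee_pos: [0.5057, -0.4286, 0.0118]
ee_rot: [0.97, 0.244, 0.0, 0.0]
force: [-0.4, 0.4, -1.1]
opening: 0.66
grasp_force: 64.7
```

```bash
python3 plan.py .505 -.4274 .006 28.2 1
```

```text
t 28.5 pos [ 0.5057 -0.4286  0.0118] phi 28.2 q [ 0.82  0.79 -0.27  1.63  0.28  0.76 -0.66]
-0, -0.003, 0.012, 0.01, -0, 0,
```

Call:
servo_tool:
  steps: [0, -0.003, 0.004, 0, 0, 0, 0, 0, 0.004, 0, 0, 0, 0, 0, 0.003, 0, 0, 0, 0, 0, 0.001, 0, 0, 0, 0, 0, 0, 0, 0, 0]

```text
time_s: 29.12
ee_pos: [0.5048, -0.427, 0.0062]
ee_rot: [0.97, 0.244, -0.0, 0.0]
force: [-2.1, 1.2, 7.0]
opening: 0.665
grasp_force: 65.7
```

Released next, then back to roughly the start pose for a clear look.

Call:
servo_tool:
  steps: [0, 0, 0, 0, 0, 0, 0, 0, 0, 0, 0, 0, 0, 0, 0, 0, 0, 0, 0, 0, 0, 0, 0, 0]
  gripper: 1

```text
time_s: 29.62
ee_pos: [0.5048, -0.427, 0.0051]
ee_rot: [0.97, 0.244, -0.0, -0.0]
force: [-0.1, 1.2, 0.6]
opening: 1.007
grasp_force: 0.0
```

Call:
servo_tool:
  steps: [0, 0, -0.04, 0, 0, 0, 0, 0, -0.08, 0, 0, 0, 0, 0, -0.09, 0, 0, 0, 0, 0, -0.1, 0, 0, 0, 0, 0, -0.08, 0, 0, 0, -0.08, 0.03, -0.04, 0, 0, 0, -0.1, 0.04, 0, 0, 0, 0, -0.1, 0.04, 0, 0, 0, 0, -0.1, 0.04, 0, 0, 0, 0, -0.1, 0.04, 0, 0, 0, 0, -0.06, 0.03, 0, 0, 0, 0, 0, 0, 0, 0, 0, 0]

```text
time_s: 31.12
ee_pos: [0.3152, -0.6543, 0.2211]
ee_rot: [0.97, 0.241, -0.001, 0.001]
force: [0.2, 0.2, 0.4]
opening: 0.996
grasp_force: 0.0
```

Run:
```python
from rig import arm
from h import *
import pickle
s=arm.snapshot("top");t=arm.snapshot("side");g=s["img"];pickle.dump((s,t),open("s1.pkl","wb"))
c=g[100:275,70:460,::-1]
r=[]
for x,y in[(106,187),(173,153),(353,146),(422,194)]:
    k=cv2.resize(g[y-25:y+25,x-25:x+25,::-1],(190,190),interpolation=0);r.append(k)
v=np.vstack([cv2.resize(c,(760,341)),np.hstack(r)]);cv2.imwrite("pics/e.png",cv2.convertScaleAbs(v,alpha=1.5))
```

```text
(no output)
```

View pics/e.png

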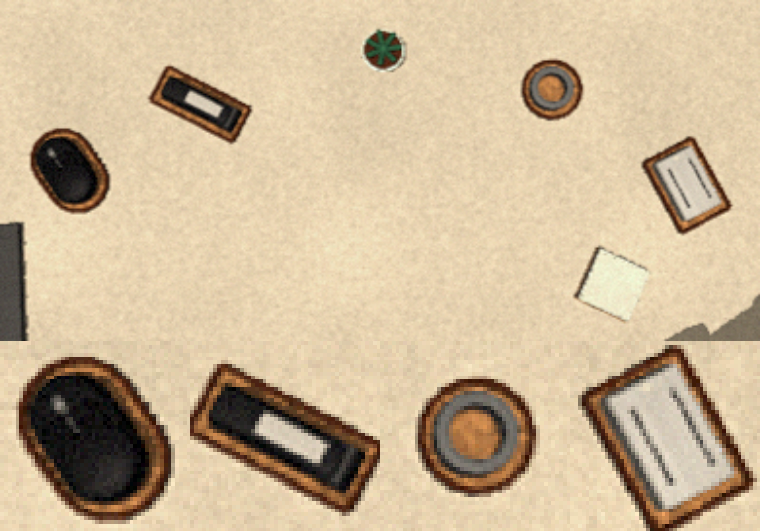

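Run:
```python
import pickle
from h import *
s,t=pickle.load(open("s1.pkl","rb"));g=t["img"];r=[]
for p in[(.515,.426,.02),(.61,.249,.02),(.6355,-.242,.01),(.505,-.427,.01)]:
    x,y=proj(t,p)[0].astype(int);r.append(cv2.resize(g[y-30:y+30,x-30:x+30,::-1],(390,290)))
cv2.imwrite("pics/f.png",cv2.convertScaleAbs(np.vstack([np.hstack(r[:2]),np.hstack(r[2:])]),alpha=2.2))
```

```text
(no output)
```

View pics/f.png

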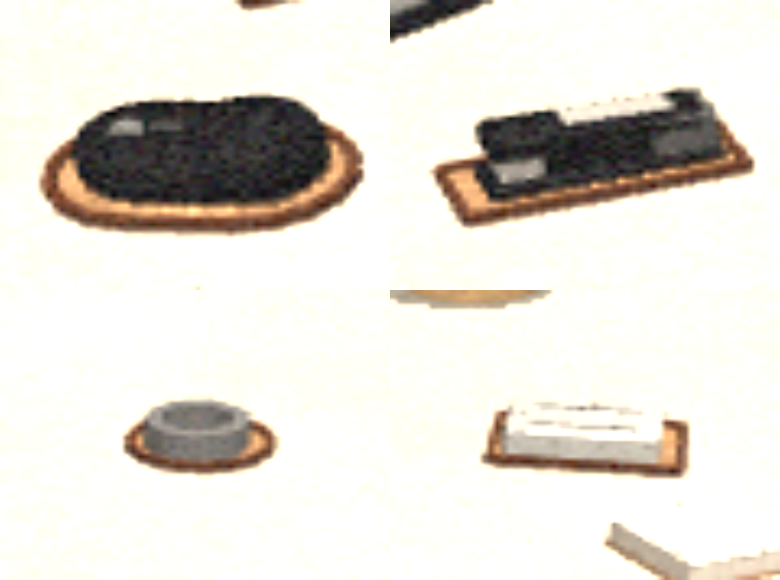

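All four are flat inside their lips, with cork showing all round.

```bash
python3 -c "
from rig import arm
print(arm.close_job())"
```

```text
the job is handed in; nothing more can be done
None
```

The job is handed in: in the last pictures the stapler, mouse, drive and tape each lay flat inside their own tray, with the notepaper and plant where they stood, about 31 s into the 112 s allowed; the rig did not report a verdict.

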